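Pack the silver ingots for the assay office and screw the box shut

ROBOT

A 6-joint arm with a two-finger parallel gripper is mounted at the origin on the work surface. World frame = base frame: x ahead of the robot, y to its left, z up, the work surface at z = 0. Lengths are in mm, angles in degrees, forces in N, time in s.
With the tool pointing down it reaches from about 300 to 850 mm from the base axis. Payload 4.2 kg.
Tool frame: the origin (TCP) lies at the centre of the arm's flange, where the gripper is bolted on; the fingertips stand 191 mm ahead of it and the grasp point (between the pads) lies 172 mm ahead of it; y points along the fingers, x is the direction in which the jaws open and shut, and the axes are right-handed (so a half turn about y gives the same grasp; the last joint's range is limited). The gripper opens to 91 mm and grips with 3 to 60 N. Pads are 32 mm wide; open, the fingers measure 118 mm over their backs; the gripper's body (76 mm by 178 mm) begins 60 mm behind the grasp point.
Start: joints at [-77.292, 18.312, 89.639, -0, 72.044, -1.146], TCP at [137.682, -558.271, 404.776] pointing down, gripper open.
Joint ranges: [-177.97, 177.97], [-48.28, 115.42], [12.27, 149.76], [-77.06, 257.06], [2.81, 150.46], [-146.56, 146.56]. Speed limits (degrees/s): [147.25, 147.25, 180, 180, 180, 180].

INTERFACE

Orientations are given as [roll, pitch, yaw] about the fixed x, y, z axes, in that order (R = Rz(yaw) Ry(pitch) Rx(roll)).
In Python, from workcell import env gives the robot as it stands.
- The arm moves only by the tool carry_out, never from a script. Its argument "increments" is a list of rows, each a list of 3 entries, a list of its own where there are three numbers: the turn, a rotation vector about the tool's x, y, z in rad, then the shift along the tool's x, y, z in mm, then the closure, from 0 (fully open) to 1 (shut). In form: [[[wx, wy, wz], [dx, dy, dz], claw], ...]. A call has 1 to 10 rows; each row is the pose to reach, as a shift and turn from the pose commanded when the call began, along the tool's axes at that moment; what a row does not reach only later rows make up. A row lasts 1/12 s, in which the tool goes at most 41.7 mm and 7.16 degrees, less where a joint would pass 70% of its speed; a pose out of reach is approached as far as the arm can. A call with a gripper value outside its range is refused whole. The fingers move at their own pace and stop on an object; "force" is the grip in N (left out, the last holds). Time passes only in rows, so rows that repeat a pose let the fingers close. It gives the time, the measured TCP pose, the force and the opening at its end, in the units of the state.
- env.state(): the state, without advancing time (a new reading comes with each control period).
- env.grab_frame(name): name is "scene" or "top" or "wrist"; returns a dict with "frame" (384x512x3 uint8, blue, green, red), "z_map" (384x512 float32, mm along the optical axis (not along the pixel's ray), 0 where there is no reading), "camera_matrix" (3x3 intrinsics, pixels), "rvec" (rotation vector, rad) and "tvec" (3), from world to camera coordinates, as OpenCV has them; the wrist camera has in their place "hand_eye" (4x4, takes a point from camera to tool coordinates, whose origin is the TCP and whose axes are the tool frame's). Camera axes: x right, y down, z forward; pixel columns grow to the right and rows downward; lengths in mm; the calibration is good to about 2 mm. A picture is of the moment at which its call begins: read the wrist's pose just before it.
- env.job_done(): hands the job in, once; it reports no verdict.
The state is a dict: "time_s": time; "qpos": joint angles; "qvel": joint speeds; "effort": joint torques, N m; "ee_pos": TCP position; "ee_rot": TCP orientation; "force": force on the tool from outside, world axes, zero at the start; "torque": the same for the moment, N m; "gripper_width": finger opening in mm.
Only numpy, scipy, OpenCV 4.12 (cv2) and the standard library are available. Lean on these libraries where they do the work, as an engineer would, in place of code of your own. Each camera call takes 0.05 s, during which the arm holds its last target. There are 200 camera calls.

TASK

Put all the poured silver ingots from the soldering board into the grey dispatch box and shut its lid. Then take the square box key from its wooden stand, set it upright and fully home on each of the two lid screws before turning, and turn each screw clockwise until it stops. Put the key back upright in its stand, and do not knock the other things on the bench about.

Things in the scene. Friction and masses are not known exactly. Their poses are not given: they have to be found in the camera images.
- box: Grey painted steel dispatch box, fixed to the bench, 200 (x) by 220 (y) by 90 high, walls and floor 6 thick, open top. Origin: centre of its underside. Its -x side (front) roughly faces the robot; the lid is hinged along the top of its +x side. Two posts 24 square fill the two inner front corners up to 6 below the rim (centres at x -82, y +-92). Box yaw varies.
- lid (a joint): Lid angle, rad: 0 shut, 1.57 straight up, stop 1.8; starts 1.4 to 1.65. A plate 200 by 220 by 8 without handle, with a tongue 16 deep, 70 wide beyond the middle of its free edge. A stiff hinge (1.2 N m) holds it wherever it is left: about 7 N near the free edge moves it; push it over from behind, then down. Open, its outer face (with the screws) looks to box +x, away from the robot.
- lid_hinge (a point): Point on the hinge line, mid width: box x +100, y 0, z 90.5 (mm). It turns with the lid.
- lid_edge (a point): Middle of the lid's free edge, on its outer face: 200 from the hinge line and 8 out from the lid's inner face. In the box frame with the lid shut: x -100, y 0, z 98.5.
- screw_left_head (a point): Left screw, captive in the lid at box y +90, 182 from the hinge line. Steel flange 24 across; on it a square head 10 by 10, 12 high, then tapering over 6 more to 4 by 4. Point: on the axis, at the head's foot (flange top), 14 above the lid's inner face. x and y are square to the flats and turn with the screw; z is the axis, up when the lid is shut. It sinks 2 mm per rad turned in.
- screw_right_head (a point): Right screw, the same at box y -90.
- screw_left (a joint): Angle turned in by the left screw, rad, growing clockwise seen from above; starts at 0 to 0.25, firm stop at 1.3. It needs about 0.1 N m; stays where it is left.
- screw_right (a joint): Same for the right screw.
- key: Dark steel box key, 96 long, 160 g, upright in the stand. Origin: centre of its mouth (lower end); z up its axis. Barrel 25 across, 34 long, square socket 11.6 wide, 24 deep, flats square to key x and y. Paddle handle 40 wide (x), 14 thick (y), 56 to 96 above the mouth. Grip the flats. 0.2 rad play on a screw; fully home, its origin is at the screw's head point.
- stand: Dark wooden block 75 by 75 by 48 high, fixed, with a vertical round hole 31 across, 40 deep in the middle of its top (mouth bevelled 3). Origin: centre of its underside. In the stand the key's mouth is 8 above the block's underside. The stand may be left or right of the box.
- board: Pale square soldering board, 240 by 240 by 12 thick, fixed; the ingots lie on it. Origin: centre of its underside. On the other side of the box from the stand.
- ingot1: Silver ingot, a bar 52 (x) by 22 (y) by 14 high, about 150 g, lying flat on the board. Origin: centre of its underside. Two to four of the ingots 1 to 4 are there; the rest are absent.
- ingot2: Silver ingot, a bar 52 (x) by 22 (y) by 14 high, about 150 g, lying flat on the board. Origin: centre of its underside. Two to four of the ingots 1 to 4 are there; the rest are absent.
- ingot3: Silver ingot, a bar 52 (x) by 22 (y) by 14 high, about 150 g, lying flat on the board. Origin: centre of its underside. Two to four of the ingots 1 to 4 are there; the rest are absent.
- ingot4: Silver ingot, a bar 52 (x) by 22 (y) by 14 high, about 150 g, lying flat on the board. Origin: centre of its underside. Two to four of the ingots 1 to 4 are there; the rest are absent.
- brick: Bystander: soldering brick 55 by 100 by 30 high, beyond the board, origin centre of its underside. Leave it.
- band: Bystander: silver finger ring 24 across, 8 high, lying on the brick; origin centre of its underside. Leave it.
- flux_jar: Bystander: amber jar 48 across, 60 high, beyond the stand; origin centre of its underside. Leave it.
- tweezers: Bystander: steel tweezers, 150 long (along y), 6 high, in front of the stand. Leave them.
- torch: Bystander: small blue gas torch standing on the right, 54 across, 140 high; origin centre of its underside. Leave it.
- pickle_cup: Bystander: white cup on the left, 84 across, 80 high; origin centre of its underside. Leave it.
- mandrel: Bystander: tapered steel ring mandrel 260 long (along y), 26 thick, lying beyond the box; origin under its middle. Leave it.
Things that resemble listed ones, but are neither listed nor needed, are in the scene too. Of the things shaped like the key, the steel one is meant. Leave any red look-alike of the ingot1 alone.

How it is judged (in metres and radians):
On the way, in this order (a step that is already met when the one before it is completed fails the run):
1. all ingots are in the box (x of ingot1 in the frame of box between -0.092 and 0.092 m and y of ingot1 in the frame of box between -0.102 and 0.102 m and z of ingot1 in the frame of box between -0.002 and 0.075 m and x of ingot2 in the frame of box between -0.092 and 0.092 m and y of ingot2 in the frame of box between -0.102 and 0.102 m and z of ingot2 in the frame of box between -0.002 and 0.075 m and x of ingot3 in the frame of box between -0.092 and 0.092 m and y of ingot3 in the frame of box between -0.102 and 0.102 m and z of ingot3 in the frame of box between -0.002 and 0.075 m and x of ingot4 in the frame of box between -0.092 and 0.092 m and y of ingot4 in the frame of box between -0.102 and 0.102 m and z of ingot4 in the frame of box between -0.002 and 0.075 m), for 0.2 s.
2. the lid is shut on the ingots (all of step 1 and value of joint lid below 0.03 rad), for 0.2 s.
3. the key stands square and fully home on a screw that has not been turned yet (value of joint lid below 0.03 rad and ((distance between key and screw_left_head below 0.006 m and horizontal distance between key and screw_left_head below 0.004 m and angle between key's own z axis and vertical below 0.12 rad and value of joint screw_left below 0.4 rad) or (distance between key and screw_right_head below 0.006 m and horizontal distance between key and screw_right_head below 0.004 m and angle between key's own z axis and vertical below 0.12 rad and value of joint screw_right below 0.4 rad))), for 0.2 s.
4. both screws are turned to the stop (value of joint lid below 0.03 rad and value of joint each of screw_left, screw_right above 1.15 rad), for 0.2 s.
At the end, for the whole second after the job is handed in: All ingots inside the box, lid shut (below 0.03 rad), both screws turned in beyond 1.15 rad, and the key at rest in the stand's hole: mouth within 8 mm of the stand's axis and below 16 mm above the bench, leaning less than 0.25 rad (all of step 1 and all of step 4 and horizontal distance between key and stand below 0.008 m and z of key in the frame of stand below 0.016 m and angle between key's own z axis and vertical below 0.25 rad and linear speed of key below 0.02 m/s); the robot touches nothing.
It fails at once if the screw left turned in (past 0.4 rad) without the key seated square on its head (velocity of joint screw_left above 0.2 rad/s and value of joint screw_left between 0.4 and 1.15 rad and (angle between key's own z axis and vertical above 0.16 rad or horizontal distance between key and screw_left_head above 0.005 m or distance between key and screw_left_head above 0.009 m)).
It fails at once if the screw right turned in (past 0.4 rad) without the key seated square on its head (velocity of joint screw_right above 0.2 rad/s and value of joint screw_right between 0.4 and 1.15 rad and (angle between key's own z axis and vertical above 0.16 rad or horizontal distance between key and screw_right_head above 0.005 m or distance between key and screw_right_head above 0.009 m)).
It fails at once if a screw turned in (past 0.4 rad) while the lid is open (value of joint lid above 0.06 rad and ((velocity of joint screw_left above 0.2 rad/s and value of joint screw_left between 0.4 and 1.15 rad) or (velocity of joint screw_right above 0.2 rad/s and value of joint screw_right between 0.4 and 1.15 rad))).
It fails at once if one of the other things on the bench knocked more than 6 cm away (distance of any of brick, band, flux_jar, tweezers, torch, pickle_cup, mandrel from where it was at the start of the episode above 0.06 m).
Of ingot1, ingot2, ingot3, ingot4 only 2 to 4 are there at a start; the rules pass over those that are not, and their reading is None.
At some moment in a run one of ingot1, ingot2, ingot3, ingot4 may be knocked a few centimetres aside while the robot is not near it.
Once in a run the grip may slacken for a moment while it holds something.
It also fails if it takes over 210 s, if anything falls off the work surface, if the arm or the gripper's body presses on something with over 40 N, if the wrist force passes 120 N, or if a joint passes its speed limit or range.

## Working session

There is one attempt and no reset: what is moved stays moved. The work goes in short steps, Python scripts to look and compute and a tool call to move; the robot and the scene stay as the last step left them, time stands still between calls to the robot, and variables do not carry over. Pictures are saved under pics/ and viewed, about 12 in all and at most 16, crops included, and the job is handed in when it is done.

Besides the shell and the picture viewer there is one more tool, called after "Emit:" as a command line: name --argument value ..., lists and objects as JSON in quotes. carry_out: Moves the arm, as the interface text tells. Its arguments: {"type":"object","properties":{"increments":{"type":"array","items":{"type":"array"}},"force":{"type":"number"}},"required":["increments"]}

```bash
ls; mkdir -p pics; cat > h.py <<'E'
import numpy as np, cv2
from scipy.spatial.transform import Rotation as R
from workcell import env
def grab(n):
    s=env.state(); f=env.grab_frame(n); K=np.array(f["camera_matrix"])
    if n=="wrist":
        T=np.eye(4);T[:3,:3]=R.from_euler('xyz',s["ee_rot"],degrees=True).as_matrix();T[:3,3]=s["ee_pos"]
        M=T@np.array(f["hand_eye"])
    else:
        W=np.eye(4);W[:3,:3]=cv2.Rodrigues(np.array(f["rvec"],float))[0];W[:3,3]=np.ravel(f["tvec"]);M=np.linalg.inv(W)
    return f["frame"],f["z_map"],K,M
def cloud(z,K,M):
    v,u=np.mgrid[:z.shape[0],:z.shape[1]]
    P=np.stack([(u-K[0,2])/K[0,0]*z,(v-K[1,2])/K[1,1]*z,z],-1)
    P=P@M[:3,:3].T+M[:3,3]; P[z<=0]=np.nan; return P
def ray(u,v,h,K,M):
    d=M[:3,:3]@np.array([(u-K[0,2])/K[0,0],(v-K[1,2])/K[1,1],1]); o=M[:3,3]
    return o+d*(h-o[2])/d[2]
E
python3 - <<'E'
from h import *
print(env.state())
a=[]
for n in ("scene","top"):
    f,z,K,M=grab(n); cv2.imwrite(f"pics/{n}1.png",cv2.resize(f,(800,600)));np.savez(f"{n}1.npz",f=f,z=z,K=K,M=M)
    print(n,K,M.round(3))
E
```

```text
pics
{'time_s': 0.0, 'qpos': array([-7.72942693e+01,  1.83496657e+01,  8.97043745e+01, -2.48072210e-05,
        7.20455780e+01, -1.14448165e+00]), 'qvel': array([-0.00267025, -0.00579802, -0.00851578, -0.0162739 ,  0.05673606,
        0.06484324]), 'effort': array([-1.12627797e-03, -4.12468386e+01, -2.31974852e+01,  7.25046219e-02,
        4.55814740e-02, -1.43739530e-04]), 'ee_pos': array([ 137.62329395, -558.11222644,  403.95357637]), 'ee_rot': array([-89.99803384,   0.09959879, -76.1497783 ]), 'force': array([ 0.30100811,  0.09062693, -0.28584516]), 'torque': array([ 0.05506331, -0.01574085,  0.01421182]), 'gripper_width': 91.04280463979241}
scene [[419.3515386    0.         256.72335455]
 [  0.         419.3515386  191.75663605]
 [  0.           0.           1.        ]] [[-5.080000e-01  6.950000e-01 -5.100000e-01  1.352985e+03]
 [ 8.620000e-01  3.980000e-01 -3.150000e-01  5.032120e+02]
 [-1.600000e-02 -5.990000e-01 -8.000000e-01  1.312986e+03]
 [ 0.000000e+00  0.000000e+00  0.000000e+00  1.000000e+00]]
top [[437.78119554   0.         262.56345303]
 [  0.         437.78119554 201.18798116]
 [  0.           0.           1.        ]] [[-2.900000e-02 -9.900000e-01  1.350000e-01  3.886210e+02]
 [-1.000000e+00  3.000000e-02  9.000000e-03  4.070000e-01]
 [-1.300000e-02 -1.340000e-01 -9.910000e-01  1.418454e+03]
 [ 0.000000e+00  0.000000e+00  0.000000e+00  1.000000e+00]]
```

View pics/scene1.png

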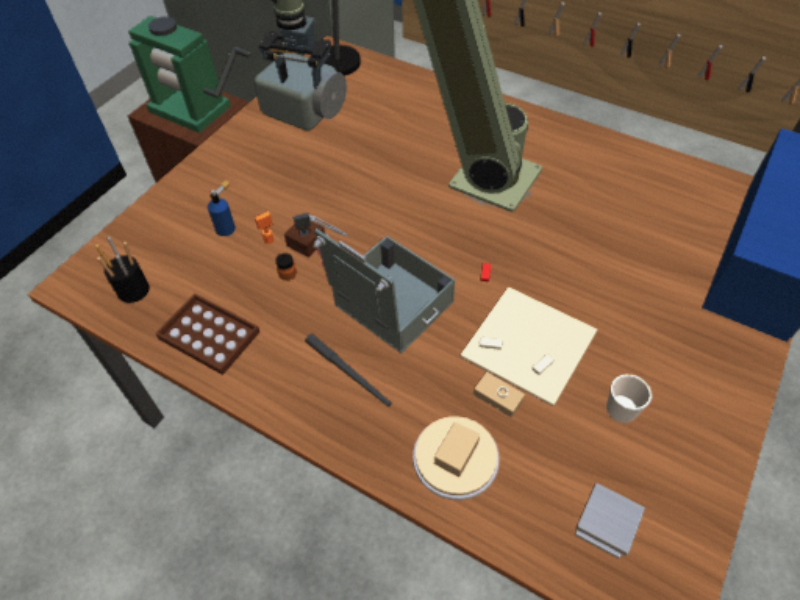

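View pics/top1.png

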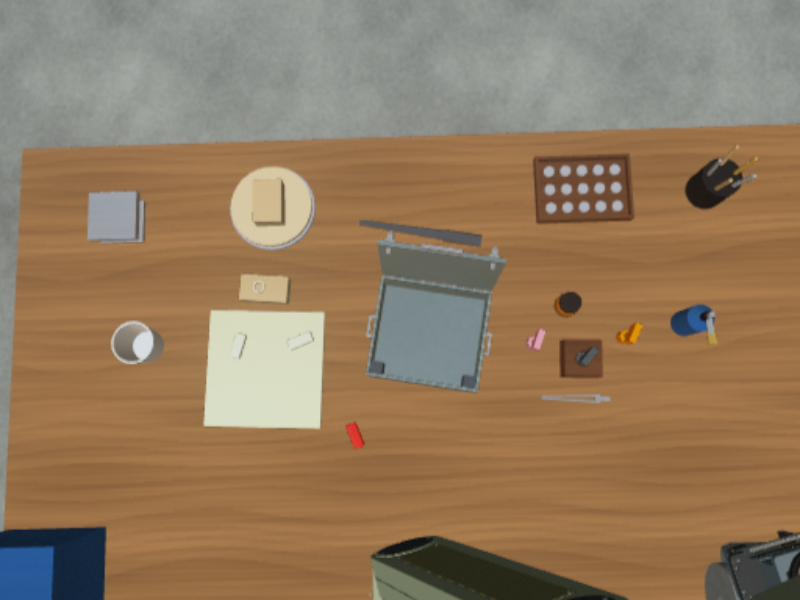

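Top view (800 px scale): board at (265,370) with two white ingots at (239,346) and (300,341), red decoy (355,435); box at (430,335) with lid open away from robot; stand with dark key at (582,358), pink and orange decoys beside it. Now numbers.

```bash
cat > m1.py <<'E'
from h import *
d=np.load("top1.npz");f,z,K,M=d['f'],d['z'],d['K'],d['M']
P=cloud(z,K,M);X,Y,Z=P[...,0],P[...,1],P[...,2]
def rect(m,h,name,amin=20):
    c,_=cv2.findContours(m.astype(np.uint8),cv2.RETR_EXTERNAL,cv2.CHAIN_APPROX_NONE)
    for k in c:
        if cv2.contourArea(k)<amin: continue
        w=np.array([ray(u,v,h,K,M)[:2] for u,v in k[:,0]],np.float32)
        (cx,cy),(a,b),t=cv2.minAreaRect(w); print(name,(round(cx,1),round(cy,1)),(round(a,1),round(b,1)),round(t,1))
hsv=cv2.cvtColor(f,cv2.COLOR_BGR2HSV)
H,S,V=hsv[...,0],hsv[...,1],hsv[...,2]
print("ingots px",f[221,152],f[218,192],"board",f[250,160])
u0=lambda a,b:(slice(int(b[0]*.64),int(b[1]*.64)),slice(int(a[0]*.64),int(a[1]*.64)))
m=np.zeros(z.shape,bool);r=u0((215,318),(318,420));m[r]=(S[r]<25);rect(m,26,"ingot",15)
m=np.zeros(z.shape,bool);r=u0((180,340),(300,440));m[r]=(V[r]>180)&(S[r]<80);rect(m,12,"board",1000)
r=u0((545,620),(325,390));m=np.zeros(z.shape,bool);m[r]=(Z[r]>38)&(Z[r]<60);rect(m,48,"stand",50)
m=np.zeros(z.shape,bool);m[r]=(Z[r]>75);rect(m,104,"key",5); print("zmax",np.nanmax(Z[r]))
r=u0((350,510),(255,400));m=np.zeros(z.shape,bool);m[r]=(Z[r]>80)&(Z[r]<98)
print("rim n",m.sum());w=np.stack([X[m],Y[m]],-1).astype(np.float32);print("rim",cv2.minAreaRect(w))
m=np.zeros(z.shape,bool);r=u0((350,520),(225,300));m[r]=(Z[r]>115)
q=P[m];c=q.mean(0);_,s,vt=np.linalg.svd(q-c);print("lid plane",len(q),c,vt[2],"zmax",q[:,2].max(),"y",q[:,1].min(),q[:,1].max())
E
python3 m1.py
```

```text
ingots px [208 223 217] [208 222 217] board [197 222 217]
ingot (525.5, 371.1) (19.2, 49.6) 73.4
ingot (532.4, 242.6) (20.0, 48.4) 21.7
board (478.2, 318.1) (238.2, 241.0) 87.2
stand (477.2, -327.8) (77.4, 75.0) 88.3
key (476.0, -325.2) (16.5, 43.3) 48.6
zmax 109.00926343833385
rim n 735
rim ((533.6185302734375, -21.953338623046875), (220.3139190673828, 201.8956756591797), 79.49700164794922)
lid plane 1636 [641.29829155 -42.31418845 225.34180432] [-0.97906854  0.182627    0.08984526] zmax 311.3033199342851 y -150.53228955039148 66.17730767977046
```

Emit:
carry_out --increments '[[[0,-1.2,0],[-321,0,238],0],[[0,-1.2,0],[-321,0,238],0],[[0,-1.2,0],[-321,0,238],0],[[0,-1.2,0],[-321,0,238],0],[[0,-1.2,0],[-321,0,238],0],[[0,-1.2,0],[-321,0,238],0],[[0,-1.2,0],[-321,0,238],0],[[0,-1.2,0],[-321,0,238],0],[[0,-1.2,0],[-321,0,238],0],[[0,-1.2,0],[-321,0,238],0]]'

```text
time_s: 0.93
ee_pos: [291.9, -186.6, 404.6]
ee_rot: [-89.9, 0.0, -7.0]
force: [-0.9, 0.3, -0.2]
gripper_width: 90.9
```

Emit:
carry_out --increments '[[[0,-0.129,0],[0,0,0],0],[[0,-0.129,0],[0,0,0],0],[[0,-0.129,0],[0,0,0],0]]'

```text
time_s: 1.18
ee_pos: [291.9, -189.4, 404.6]
ee_rot: [-90.0, 0.0, -0.1]
force: [0.4, 0.3, 0.8]
gripper_width: 91.0
```

Emit:
carry_out --increments '[[[0,0,0],[84,0,245],0],[[0,0,0],[84,0,245],0],[[0,0,0],[84,0,245],0],[[0,0,0],[84,0,245],0],[[0,0,0],[84,0,245],0],[[0,0,0],[84,0,245],0],[[0,0,0],[84,0,245],0]]'

```text
time_s: 1.77
ee_pos: [377.6, 58.8, 404.8]
ee_rot: [-89.9, -0.1, 0.0]
force: [0.4, 0.1, -0.3]
gripper_width: 91.0
```

Emit:
carry_out --increments '[[[0,0,0],[84,0,245],0],[[0,0,0],[84,0,245],0],[[0,0,0],[84,0,245],0],[[0,0,0],[84,0,245],0],[[0,0,0],[84,0,245],0],[[0,0,0],[84,0,245],0],[[0,0,0],[84,0,245],0],[[0,0,0],[84,0,245],0],[[0,0,0],[84,0,245],0]]'

```text
time_s: 2.52
ee_pos: [460.4, 299.2, 403.9]
ee_rot: [-90.1, 0.1, -0.1]
force: [0.1, -0.3, -0.4]
gripper_width: 91.4
```

```bash
python3 - <<'E'
from h import *
s=env.state();print(s["ee_pos"],s["ee_rot"])
f,z,K,M=grab("wrist");cv2.imwrite("pics/w1.png",f);np.savez("w1.npz",f=f,z=z,K=K,M=M);print(K,M.round(2))
P=cloud(z,K,M);print(P[192,256],P[20,20],P[360,500])
E
```

```text
[460.37487242 299.18299761 403.8693977 ] [-90.12479447   0.10249424  -0.11990757]
[[308.12548145   0.         265.7255472 ]
 [  0.         308.12548145 194.24235104]
 [  0.           0.           1.        ]] [[ 1.0000e+00 -0.0000e+00 -0.0000e+00  4.6140e+02]
 [-0.0000e+00 -9.6000e-01 -2.9000e-01  3.8032e+02]
 [-0.0000e+00  2.9000e-01 -9.6000e-01  3.8427e+02]
 [ 0.0000e+00  0.0000e+00  0.0000e+00  1.0000e+00]]
[448.20521352 270.22763916  13.09985198] [186.38026201 466.73748344  -1.01972643] [514.48860943 323.69933921 328.07372327]
```

View pics/w1.png

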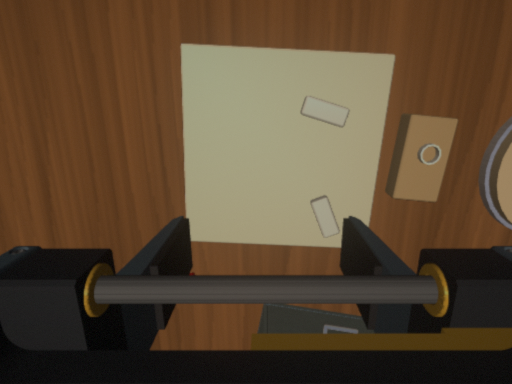

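Wrist view: ingots at (325,111) and (325,216), exactly two on the board; the brick with ring at right (425,155).

```bash
cat >> h.py <<'E'
def rects(m,h,K,M,name,amin=100):
    c,_=cv2.findContours(m.astype(np.uint8),cv2.RETR_EXTERNAL,cv2.CHAIN_APPROX_NONE)
    for k in c:
        if cv2.contourArea(k)<amin: continue
        w=np.array([ray(u,v,h,K,M)[:2] for u,v in k[:,0]],np.float32)
        (cx,cy),(a,b),t=cv2.minAreaRect(w); print(name,(round(cx,1),round(cy,1)),(round(a,1),round(b,1)),round(t,1))
E
python3 - <<'E'
from h import *
d=np.load("w1.npz");f,z,K,M=[d[k] for k in 'fzKM']
P=cloud(z,K,M);X,Y,Z=P[...,0],P[...,1],P[...,2]
m=(Z>20)&(Z<34)&(X>370)&(X<590)&(Y>210)&(Y<430)
rects(m,26,K,M,"ingot")
print(np.median(Z[m]))
E
```

```text
ingot (533.7, 241.4) (21.8, 53.0) 21.6
ingot (526.6, 368.4) (21.8, 52.0) 72.8
26.460804631974042
```

Emit:
carry_out --increments '[[[0,-0.377,0],[74,0,-58],0],[[0,-0.377,0],[74,0,-58],0],[[0,-0.377,0],[74,0,-58],0],[[0,-0.377,0],[74,40,-58],0],[[0,-0.377,0],[74,80,-58],0],[[0,-0.377,0],[74,120,-58],0],[[0,-0.377,0],[74,150,-58],0],[[0,-0.377,0],[74,175,-58],0],[[0,-0.377,0],[74,190,-58],0],[[0,-0.377,0],[74,198,-58],0]]'

```text
time_s: 3.4
ee_pos: [532.9, 239.8, 204.9]
ee_rot: [-90.0, 0.3, 21.4]
force: [0.5, -0.2, 0.1]
gripper_width: 91.8
```

Emit:
carry_out --increments '[[[0,0,0],[0,0,0],0],[[0,0,0],[0,0,0],1],[[0,0,0],[0,0,0],1],[[0,0,0],[0,0,0],1],[[0,0,0],[0,0,0],1],[[0,0,0],[0,0,0],1],[[0,0,0],[0,0,0],1],[[0,0,0],[0,0,0],1],[[0,0,0],[0,0,0],1]]' --force 35

```text
time_s: 4.15
ee_pos: [533.9, 242.4, 206.8]
ee_rot: [-90.0, -0.0, 21.6]
force: [-0.2, 0.4, 0.7]
gripper_width: 40.5
```

Emit:
carry_out --increments '[[[0,0,0],[0,0,0],1],[[0,0,0],[0,0,0],1],[[0,0,0],[0,0,0],1],[[0,0,0],[0,0,0],1],[[0,0,0],[0,0,0],1],[[0,0,0],[0,0,0],1]]'

```text
time_s: 4.65
ee_pos: [533.9, 242.4, 206.6]
ee_rot: [-90.0, 0.0, 21.6]
force: [-0.2, 0.5, -0.5]
gripper_width: 21.6
```

Emit:
carry_out --increments '[[[0,0,0],[0,-30,0],1],[[0,0,0],[0,-70,0],1],[[0,0,0],[0,-110,0],1],[[0,0,0],[0,-140,0],1],[[0,0,0],[0,-160,0],1],[[0,0,0],[0,-160,0],1]]'

```text
time_s: 5.15
ee_pos: [534.6, 242.7, 371.7]
ee_rot: [-90.0, -0.6, 21.6]
force: [0.3, -0.2, -1.3]
gripper_width: 22.0
```

Emit:
carry_out --increments '[[[0,-1.01,0],[-82,0,-195],1],[[0,-1.01,0],[-82,0,-195],1],[[0,-1.01,0],[-82,0,-195],1],[[0,-1.01,0],[-82,0,-195],1],[[0,-1.01,0],[-82,0,-195],1],[[0,-1.01,0],[-82,0,-195],1],[[0,-1.01,0],[-82,0,-195],1],[[0,-1.01,0],[-82,0,-195],1],[[0,-1.01,0],[-82,0,-195],1],[[0,-1.01,0],[-82,0,-195],1]]'

```text
time_s: 5.98
ee_pos: [529.0, 30.5, 364.8]
ee_rot: [-89.8, 0.0, 79.5]
force: [0.4, 0.6, -1.7]
gripper_width: 21.4
```

Held. Lower, release, and rise.

Emit:
carry_out --increments '[[[0,0,0],[0,40,0],1],[[0,0,0],[0,80,0],1],[[0,0,0],[0,115,0],1],[[0,0,0],[0,140,0],1],[[0,0,0],[0,150,0],1],[[0,0,0],[0,150,0],1],[[0,0,0],[0,150,0],0.5],[[0,0,0],[0,150,0],0.5],[[0,0,0],[0,150,0],0.5],[[0,0,0],[0,150,0],0.5]]'

```text
time_s: 6.82
ee_pos: [530.0, 30.9, 218.4]
ee_rot: [-90.2, -0.0, 79.5]
force: [0.4, -0.0, -1.1]
gripper_width: 44.9
```

Emit:
carry_out --increments '[[[0,0,0],[0,0,0],0.5],[[0,0,0],[0,0,0],0.5],[[0,0,0],[0,-30,0],0.5],[[0,0,0],[0,-70,0],0],[[0,0,0],[0,-110,0],0],[[0,0,0],[0,-150,0],0],[[0,0,0],[0,-190,0],0],[[0,0,0],[0,-190,0],0],[[0,0,0],[0,-190,0],0]]'

```text
time_s: 7.57
ee_pos: [529.5, 30.9, 409.6]
ee_rot: [-90.4, -0.1, 79.5]
force: [-1.6, 0.2, -0.2]
gripper_width: 82.7
```

```bash
python3 - <<'E'
from h import *
f,z,K,M=grab("top");cv2.imwrite("pics/t2.png",f)
m=np.zeros(z.shape,bool);P=cloud(z,K,M);X,Y,Z=P[...,0],P[...,1],P[...,2]
m=(Z>19)&(Z<36)&(X>370)&(X<590)&(Y>210)&(Y<430);rects(m,26,K,M,"ing",20)
s=env.state();print(s["ee_pos"],s["ee_rot"])
f,z,K,M=grab("wrist");cv2.imwrite("pics/w2.png",f);np.savez("w2.npz",f=f,z=z,K=K,M=M)
P=cloud(z,K,M);X,Y,Z=P[...,0],P[...,1],P[...,2]
c=np.cos(np.radians(-10.5));s_=np.sin(np.radians(-10.5));bx=c*(X-533.6)+s_*(Y+22);by=-s_*(X-533.6)+c*(Y+22)
m=(Z>13)&(Z<30)&(abs(bx)<90)&(abs(by)<100);rects(m,20,K,M,"boxing")
E
```

```text
ing (524.8, 369.0) (23.6, 51.1) 73.5
[529.09391745  30.85175149 407.3652518 ] [-9.00913639e+01 -1.37177476e-02  7.94653954e+01]
boxing (530.4, 29.6) (21.1, 52.4) 79.5
```

View pics/w2.png

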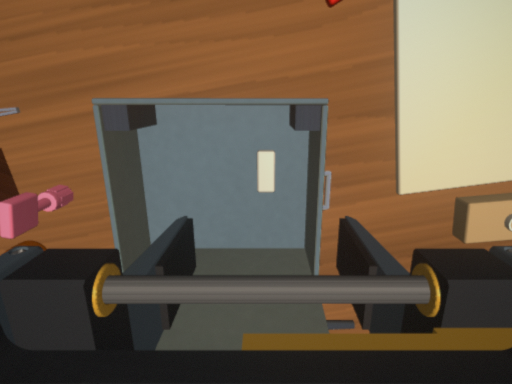

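Emit:
carry_out --increments '[[[0,0.115,0],[332,0,65],0],[[0,0.115,0],[332,0,65],0],[[0,0.115,0],[332,0,65],0],[[0,0.115,0],[332,0,65],0],[[0,0.115,0],[332,0,65],0],[[0,0.115,0],[332,0,65],0],[[0,0.115,0],[332,0,65],0],[[0,0.115,0],[332,0,65],0],[[0,0.115,0],[332,0,65],0],[[0,0.115,0],[332,0,65],0]]'

```text
time_s: 8.5
ee_pos: [525.6, 371.8, 403.5]
ee_rot: [-89.8, 0.2, 73.1]
force: [0.1, -0.5, -0.6]
gripper_width: 91.0
```

```bash
python3 - <<'E'
from h import *
s=env.state();print(s["ee_pos"],s["ee_rot"])
f,z,K,M=grab("wrist")
P=cloud(z,K,M);X,Y,Z=P[...,0],P[...,1],P[...,2]
m=(Z>20)&(Z<34)&(X>370)&(X<590)&(Y>210)&(Y<430)
rects(m,26,K,M,"ingot")
d=np.load("w2.npz");f,z,K,M=[d[k] for k in 'fzKM']
P=cloud(z,K,M);X,Y,Z=P[...,0],P[...,1],P[...,2]
m=(Z>86)&(Z<95)&(X<645)&(abs(Y+22)<140)
w=np.stack([X[m],Y[m]],-1).astype(np.float32);print(m.sum(),np.median(Z[m]))
# box-frame extents
for yaw in (-9.5,-10,-10.5,-11,-11.5):
    r=np.radians(yaw);bx=np.cos(r)*w[:,0]+np.sin(r)*w[:,1];by=-np.sin(r)*w[:,0]+np.cos(r)*w[:,1]
    fr=bx<np.percentile(bx,.5)+7
    print(yaw,"front",np.percentile(bx,[.5,1,3]),"sides",np.percentile(by,[.5,1,99,99.5]),"spread",bx[fr].std())
E
```

```text
[525.62380273 371.79522368 403.48697561] [-89.81700961   0.20802088  73.10346803]
ingot (527.1, 368.2) (21.8, 51.3) 73.2
3937 90.21079660526561
-9.5 front [430.74115227 431.06319209 431.81532269] sides [-44.89619266 -44.49743742 174.9043689  175.20501863] spread 1.812793188596306
-10 front [430.927493   431.0909784  431.70057053] sides [-40.21424825 -39.8349254  178.98420082 179.21239853] spread 1.8498226815056853
-10.5 front [431.08113588 431.09054301 431.12287404] sides [-35.72057163 -35.32536563 183.33894631 183.58933998] spread 1.7884253932420537
-11 front [429.71519808 429.87085056 430.46552907] sides [-31.43655976 -31.0380838  187.92383519 188.22917068] spread 1.8529836754825562
-11.5 front [428.23747981 428.55434785 429.30954402] sides [-27.26015882 -26.83387855 192.86925408 193.19628947] spread 1.805008847825556
```

Emit:
carry_out --increments '[[[0,0,0],[0,40,0],0],[[0,0,0],[0,80,0],0],[[0,0,0],[0,120,0],0],[[0,0,0],[0,155,0],0.4],[[0,0,0],[0,180,0],0.4],[[0,0,0],[0,195,0],0.4],[[0,0,0],[0,200,0],0.4],[[0,0,0],[0,200,0],0.4],[[0,0,0],[0,200,0],1],[[0,0,0],[0,200,0],1]]'

```text
time_s: 9.38
ee_pos: [526.8, 368.6, 208.0]
ee_rot: [-90.1, -0.1, 72.8]
force: [-0.2, 0.2, 0.3]
gripper_width: 47.5
```

Emit:
carry_out --increments '[[[0,0,0],[0,0,0],1],[[0,0,0],[0,0,0],1],[[0,0,0],[0,0,0],1],[[0,0,0],[0,0,0],1],[[0,0,0],[0,0,0],1],[[0,0,0],[0,0,0],1],[[0,0,0],[0,0,0],1]]'

```text
time_s: 9.97
ee_pos: [526.3, 369.3, 207.2]
ee_rot: [-90.0, -0.0, 72.9]
force: [0.2, -1.2, 3.4]
gripper_width: 21.9
```

Emit:
carry_out --increments '[[[0,0,0],[0,-30,0],1],[[0,0,0],[0,-70,0],1],[[0,0,0],[0,-110,0],1],[[0,0,0],[0,-140,0],1],[[0,0,0],[0,-160,0],1],[[0,0,0],[0,-160,0],1]]'

```text
time_s: 10.47
ee_pos: [526.8, 369.6, 371.6]
ee_rot: [-90.3, -0.4, 72.9]
force: [0.5, 0.2, -1.5]
gripper_width: 21.6
```

Emit:
carry_out --increments '[[[0,-0.115,0],[-392,0,-119],1],[[0,-0.115,0],[-392,0,-119],1],[[0,-0.115,0],[-392,0,-119],1],[[0,-0.115,0],[-392,0,-119],1],[[0,-0.115,0],[-392,0,-119],1],[[0,-0.115,0],[-392,0,-119],1],[[0,-0.115,0],[-392,0,-119],1],[[0,-0.115,0],[-392,0,-119],1],[[0,-0.115,0],[-392,0,-119],1],[[0,-0.115,0],[-392,0,-119],1]]'

```text
time_s: 11.3
ee_pos: [523.6, -43.0, 364.6]
ee_rot: [-89.8, 0.1, 79.4]
force: [0.2, 0.6, -1.5]
gripper_width: 22.1
```

Emit:
carry_out --increments '[[[0,0,0],[0,0,0],1],[[0,0,0],[0,40,0],1],[[0,0,0],[0,80,0],1],[[0,0,0],[0,115,0],1],[[0,0,0],[0,140,0],1],[[0,0,0],[0,150,0],1],[[0,0,0],[0,150,0],1],[[0,0,0],[0,150,0],0.5],[[0,0,0],[0,150,0],0.5],[[0,0,0],[0,150,0],0.5]]'

```text
time_s: 12.13
ee_pos: [525.4, -40.4, 218.6]
ee_rot: [-90.2, -0.0, 79.5]
force: [-0.4, 0.0, 0.2]
gripper_width: 39.0
```

Emit:
carry_out --increments '[[[0,0,0],[0,0,0],0.5],[[0,0,0],[0,0,0],0.5],[[0,0,0],[0,0,0],0.5],[[0,0,0],[0,-30,0],0.5],[[0,0,0],[0,-70,0],0.5],[[0,0,0],[0,-110,0],1],[[0,0,0],[0,-150,0],1],[[0,0,0],[0,-190,0],1],[[0,0,0],[0,-190,0],1],[[0,0,0],[0,-190,0],1]]'

```text
time_s: 12.97
ee_pos: [524.6, -40.5, 409.6]
ee_rot: [-90.4, -0.0, 79.5]
force: [0.2, 0.4, -0.5]
gripper_width: 15.1
```

```bash
cat > m2.py <<'E'
from h import *
s=env.state();print(s["ee_pos"],s["ee_rot"])
f,z,K,M=grab("wrist");cv2.imwrite("pics/w3.png",f)
P=cloud(z,K,M);X,Y,Z=P[...,0],P[...,1],P[...,2]
c=np.cos(np.radians(-10.5));s_=np.sin(np.radians(-10.5));bx=c*(X-535.4)+s_*(Y+23.8);by=-s_*(X-535.4)+c*(Y+23.8)
m=(Z>13)&(Z<30)&(abs(bx)<90)&(abs(by)<100);rects(m,20,K,M,"boxing")
f,z,K,M=grab("top")
P=cloud(z,K,M);X,Y,Z=P[...,0],P[...,1],P[...,2]
m=(Z>19)&(Z<36)&(X>370)&(X<590)&(Y>210)&(Y<430);rects(m,26,K,M,"on board",20)
# lid: points in box frame z 110..
bx=c*(X-535.4)+s_*(Y+23.8);by=-s_*(X-535.4)+c*(Y+23.8)
m=(Z>115)&(Z<315)&(bx>85)&(bx<150)&(abs(by)<108)
p=np.polyfit(Z[m],bx[m],1);print("lid bx at z=91, 290:",np.polyval(p,[91,290]),"max z",np.nanmax(Z[m]))
sel=(Z>10)&(bx>125)&(bx<260)&(abs(by)<150)&(Z<100);print("behind: bx range",np.nanpercentile(bx[sel],[1,99]),"by",np.nanpercentile(by[sel],[1,99]),Z[sel].max())
E
python3 m2.py
```

```text
[524.62758849 -40.50637563 409.63027535] [-9.03778621e+01 -2.76200529e-02  7.94668324e+01]
boxing (524.8, -41.0) (21.7, 52.4) 79.0
boxing (530.7, 28.5) (22.6, 50.6) 79.5
lid bx at z=91, 290: [ 94.44498717 113.5240548 ] max z 310.84641138806137
behind: bx range [200.5187273  225.14634388] by [-75.03655385 144.73651063] 34.8316772658352
```

Both ingots lie in the box; board empty. Now go over and behind the lid with closed fingers.

Emit:
carry_out --increments '[[[0,0,0],[19,-40,0],1],[[0,0,0],[19,-80,0],1],[[0,0,0],[19,-113,0],1],[[0,0,0],[19,-113,-40],1],[[0,0,0],[19,-113,-80],1],[[0,0,0],[19,-113,-120],1],[[0,0,0],[19,-113,-155],1],[[0,0,0],[19,-113,-177],1],[[0,0,0],[19,-113,-177],1],[[0,0,0],[19,-113,-177],1]]'

```text
time_s: 13.9
ee_pos: [703.4, -54.4, 515.6]
ee_rot: [-89.6, 0.0, 79.5]
force: [-0.8, 1.0, -0.1]
gripper_width: 0.4
```

Emit:
carry_out --increments '[[[0,0,0],[0,25,0],1],[[0,0,0],[0,50,0],1],[[0,0,0],[0,73,0],1],[[0,0,0],[0,73,0],1],[[0,0,0],[0,73,0],1]]'

```text
time_s: 14.32
ee_pos: [701.0, -53.9, 445.8]
ee_rot: [-89.8, 0.0, 79.5]
force: [-0.4, -0.1, 1.1]
gripper_width: 0.1
```

Emit:
carry_out --increments '[[[0,0,0],[0,0,20],1],[[0,0,0],[0,0,35],1],[[0,0,0],[0,0,46],1],[[0,0,0],[0,1,58],1],[[0,0,0],[0,2,70],1],[[0,0,0],[0,3,80],1],[[0,0,0],[0,5,92],1],[[0,0,0],[0,9,105],1],[[0,0,0],[0,13,117],1],[[0,0,0],[0,18,130],1]]'

```text
time_s: 15.15
ee_pos: [575.1, -30.5, 433.3]
ee_rot: [-90.8, -0.0, 79.5]
force: [5.8, -1.7, 0.9]
gripper_width: 0.5
```

Emit:
carry_out --increments '[[[0,0,0],[0,8,12],1],[[0,0,0],[0,16,24],1],[[0,0,0],[0,25,35],1],[[0,0,0],[0,35,44],1],[[0,0,0],[0,46,54],1],[[0,0,0],[0,58,63],1],[[0,0,0],[0,70,69],1],[[0,0,0],[0,83,75],1],[[0,0,0],[0,97,81],1]]'

```text
time_s: 15.9
ee_pos: [494.8, -15.5, 334.9]
ee_rot: [-90.4, -0.0, 79.5]
force: [-0.2, -0.3, 4.2]
gripper_width: 0.4
```

Emit:
carry_out --increments '[[[0,0,0],[0,8,2],1],[[0,0,0],[0,16,4],1],[[0,0,0],[0,22,5],1],[[0,0,0],[0,28,6],1],[[0,0,0],[0,33,7],1],[[0,0,0],[0,37,7],1],[[0,0,0],[0,37,7],1]]'

```text
time_s: 16.48
ee_pos: [487.8, -14.3, 293.9]
ee_rot: [-90.0, 0.0, 79.5]
force: [-0.1, -0.1, 0.1]
gripper_width: 0.3
```

Emit:
carry_out --increments '[[[0,0,0],[0,2,0],1],[[0,0,0],[0,3,0],1],[[0,0,0],[0,4,0],1],[[0,0,0],[0,4,0],1],[[0,0,0],[0,4,0],1]]'

```text
time_s: 16.9
ee_pos: [487.8, -14.4, 290.7]
ee_rot: [-90.0, 0.0, 79.5]
force: [-1.1, 0.6, 2.7]
gripper_width: 0.3
```

Emit:
carry_out --increments '[[[0,0,0],[0,1,0],1],[[0,0,0],[0,2,0],1],[[0,0,0],[0,2,0],1]]'

```text
time_s: 17.15
ee_pos: [487.7, -14.4, 289.5]
ee_rot: [-90.0, 0.0, 79.5]
force: [-3.3, 1.2, 9.4]
gripper_width: 0.3
```

Emit:
carry_out --increments '[[[0,0,0],[0,1,0],1],[[0,0,0],[0,2,0],1],[[0,0,0],[0,2,0],1]]'

```text
time_s: 17.4
ee_pos: [487.6, -14.4, 289.4]
ee_rot: [-90.1, 0.0, 79.5]
force: [-6.9, 0.4, 23.0]
gripper_width: 0.6
```

Emit:
carry_out --increments '[[[0,0,0],[0,-30,0],1],[[0,0,0],[0,-70,0],0.5],[[0,0,0],[0,-110,0],0.5],[[0,0,0],[0,-140,0],0.5],[[0,0,0],[0,-150,0],0.5],[[0,0,0],[0,-150,0],0.5],[[0,0,0],[0,-150,0],0.5],[[0,0,0],[0,-150,0],0.5]]'

```text
time_s: 18.07
ee_pos: [487.4, -14.3, 434.5]
ee_rot: [-89.8, 0.0, 79.5]
force: [-1.0, -0.7, 0.1]
gripper_width: 44.0
```

```bash
python3 - <<'E'
from h import *
s=env.state();print(s["ee_pos"],s["ee_rot"])
f,z,K,M=grab("wrist");cv2.imwrite("pics/w4.png",f);np.savez("w4.npz",f=f,z=z,K=K,M=M)
P=cloud(z,K,M);X,Y,Z=P[...,0],P[...,1],P[...,2]
r=np.radians(-10.5);c,s_=np.cos(r),np.sin(r);bx=c*(X-535.4)+s_*(Y+23.8);by=-s_*(X-535.4)+c*(Y+23.8)
m=(abs(bx)<95)&(abs(by)<105)&(Z>85)
print("lid z by bx:",[np.median(Z[m&(abs(bx-b)<5)&(abs(by)<60)]) for b in (-90,-60,-30,0)])
for sg in (1,-1):
    k=(np.hypot(bx+82,by-sg*90)<25)
    for lo in (102,106,112,118): 
        q=k&(Z>lo); print(sg,lo,q.sum(),[np.nanmean(A[q]).round(1) for A in (bx,by,X,Y,Z)] if q.sum() else "")
    q=(k&(Z>107)).astype(np.uint8)
    rects(q,117,K,M,"head>107",10)
E
```

```text
[487.36736901 -14.33791143 434.50807559] [-8.97765820e+01  4.13099723e-02  7.94697669e+01]
lid z by bx: [np.float64(338.201378466603), np.float64(273.9777619501049), np.float64(101.81431027966471), np.float64(101.6560377976711)]
1 102 2123 [np.float64(-78.0), np.float64(74.9), np.float64(472.3), np.float64(64.1), np.float64(287.1)]
1 106 1843 [np.float64(-77.3), np.float64(73.0), np.float64(472.7), np.float64(62.1), np.float64(314.9)]
1 112 1815 [np.float64(-77.2), np.float64(72.8), np.float64(472.8), np.float64(61.8), np.float64(318.1)]
1 118 1771 [np.float64(-77.1), np.float64(72.4), np.float64(472.8), np.float64(61.4), np.float64(323.1)]
head>107 (655.1, 213.7) (120.0, 35.2) 2.3
head>107 (470.4, 78.0) (12.9, 10.5) 65.7
-1 102 4027 [np.float64(-77.6), np.float64(-74.7), np.float64(445.5), np.float64(-83.1), np.float64(311.6)]
-1 106 3765 [np.float64(-77.2), np.float64(-73.8), np.float64(446.0), np.float64(-82.2), np.float64(325.9)]
-1 112 3721 [np.float64(-77.1), np.float64(-73.6), np.float64(446.1), np.float64(-82.1), np.float64(328.5)]
-1 118 3680 [np.float64(-77.1), np.float64(-73.4), np.float64(446.2), np.float64(-82.0), np.float64(330.9)]
head>107 (564.8, -302.3) (59.3, 135.6) 65.6
head>107 (437.9, -96.0) (12.5, 10.7) 79.5
```

View pics/w4.png

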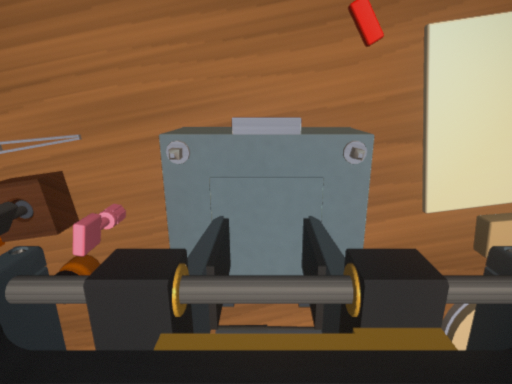

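Lid is shut, screws at (355,153) and (177,152). Now view the key in the stand from above.

Emit:
carry_out --increments '[[[0,0.539,0],[-341,0,-99],0.5],[[0,0.539,0],[-341,0,-99],0.5],[[0,0.539,0],[-341,0,-99],0.5],[[0,0.539,0],[-341,0,-99],0.5],[[0,0.539,0],[-341,0,-99],0.5],[[0,0.539,0],[-341,0,-99],0.5],[[0,0.539,0],[-341,0,-99],0.5],[[0,0.539,0],[-341,0,-99],0.5],[[0,0.539,0],[-341,0,-99],0.5],[[0,0.539,0],[-341,0,-99],0.5]]'

```text
time_s: 18.95
ee_pos: [522.6, -372.3, 433.1]
ee_rot: [-89.8, 0.1, 48.3]
force: [0.1, -0.3, -0.1]
gripper_width: 45.4
```

Emit:
carry_out --increments '[[[0,0,0],[0,0,0],0.5],[[0,0,0],[0,0,0],0.5],[[0,0,0],[0,0,0],0.5],[[0,0,0],[0,0,0],0.5]]'

```text
time_s: 19.28
ee_pos: [522.8, -366.3, 436.7]
ee_rot: [-90.0, -0.0, 48.7]
force: [0.6, 0.0, 1.2]
gripper_width: 45.7
```

```bash
cat > m3.py <<'E'
from h import *
s=env.state();print(s["ee_pos"],s["ee_rot"])
f,z,K,M=grab("wrist");cv2.imwrite("pics/w5.png",f);np.savez("w5.npz",f=f,z=z,K=K,M=M)
P=cloud(z,K,M);X,Y,Z=P[...,0],P[...,1],P[...,2]
n=(abs(X-477)<55)&(abs(Y+327)<55)
print("bench z",np.nanmedian(Z[(abs(Z)<8)]),"stand top",np.nanmedian(Z[n&(Z>40)&(Z<55)]))
rects(n&(Z>42)&(Z<56),48,K,M,"stand",200)
rects(n&(Z>95)&(Z<112),104,K,M,"key top",20)
q=n&(Z>95)&(Z<112);print(q.sum(),X[q].mean(),Y[q].mean(),np.median(Z[q]))
E
python3 m3.py
```

```text
[ 522.83915594 -366.34768864  436.72030541] [-8.99707589e+01 -2.67660606e-03  4.86774562e+01]
bench z 0.7149181597020231 stand top 48.64502636692538
stand (479.6, -331.6) (75.1, 75.1) 87.7
key top (479.1, -331.2) (13.2, 39.1) 48.7
555 479.13226880404943 -331.1045420807868 104.29178365010074
```

View pics/w5.png

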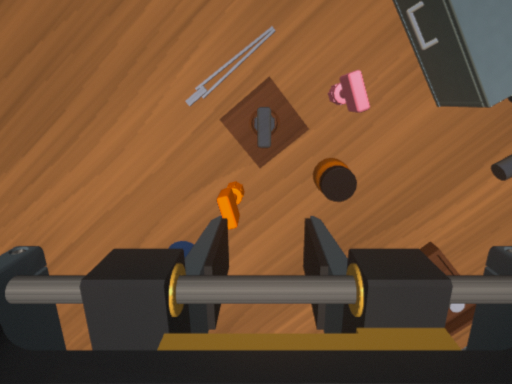

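Emit:
carry_out --increments '[[[0,0,0],[-2.4,0,28],0.5],[[0,0,0],[-2.4,0,56],0.5],[[0,0,0],[-2.4,40,56],0.5],[[0,0,0],[-2.4,80,56],0.5],[[0,0,0],[-2.4,115,56],0.5],[[0,0,0],[-2.4,140,56],0.5],[[0,0,0],[-2.4,160,56],0.5],[[0,0,0],[-2.4,172,56],0.5],[[0,0,0],[-2.4,178,56],0.5],[[0,0,0],[-2.4,178,56],0.5]]'

```text
time_s: 20.17
ee_pos: [479.0, -331.6, 257.8]
ee_rot: [-89.9, 0.0, 48.6]
force: [-0.3, 1.1, 0.1]
gripper_width: 45.5
```

Emit:
carry_out --increments '[[[0,0,0],[0,0,0],1],[[0,0,0],[0,0,0],1],[[0,0,0],[0,0,0],1],[[0,0,0],[0,0,0],1],[[0,0,0],[0,0,0],1],[[0,0,0],[0,0,0],1],[[0,0,0],[0,0,0],1],[[0,0,0],[0,0,0],1],[[0,0,0],[0,0,0],1],[[0,0,0],[0,0,0],1]]' --force 50

```text
time_s: 21.0
ee_pos: [479.3, -332.5, 259.3]
ee_rot: [-90.1, -0.0, 48.6]
force: [-0.8, 0.5, 4.9]
gripper_width: 14.0
```

```bash
python3 - <<'E'
from h import *
s=env.state();print(s["ee_pos"],s["ee_rot"],s["gripper_width"],s["force"],s["torque"])
E
```

```text
[ 479.27946632 -332.53144693  259.29454682] [-9.00545609e+01 -5.20576631e-03  4.85834357e+01] 13.958065743304736 [-0.76710636  0.53446842  4.93600147] [ 0.16663038 -0.10822893 -0.02557918]
```

Emit:
carry_out --increments '[[[0,0,0],[0,-15,0],1],[[0,0,0],[0,-35,0],1],[[0,0,0],[0,-60,0],1],[[0,0,0],[0,-90,0],1],[[0,0,0],[0,-120,0],1],[[0,0,0],[0,-140,0],1],[[0,0,0],[0,-150,0],1],[[0,0,0],[0,-150,0],1]]'

```text
time_s: 21.67
ee_pos: [479.3, -332.6, 410.4]
ee_rot: [-90.2, -0.0, 48.6]
force: [0.2, -0.4, -0.9]
gripper_width: 13.6
```

Emit:
carry_out --increments '[[[0,-0.539,0],[30,0,20],1],[[0,-0.539,0],[60,0,40],1],[[0,-0.539,0],[92,0,62],1],[[0,-0.539,0],[124,0,84],1],[[0,-0.539,0],[155,0,105],1],[[0,-0.539,0],[175,0,119],1],[[0,-0.539,0],[185,0,126],1],[[0,-0.539,0],[185,0,126],1],[[0,-0.539,0],[185,0,126],1],[[0,-0.539,0],[185,0,126],1]]'

```text
time_s: 22.5
ee_pos: [507.0, -111.3, 407.9]
ee_rot: [-89.9, 0.1, 79.4]
force: [-0.6, -0.6, -1.5]
gripper_width: 13.6
```

Emit:
carry_out --increments '[[[0,0,0],[0,0,0],1],[[0,0,0],[0,0,0],1],[[0,0,0],[0,0,0],1],[[0,0,0],[0,0,0],1]]'

```text
time_s: 22.83
ee_pos: [507.0, -111.0, 408.7]
ee_rot: [-90.0, 0.0, 79.4]
force: [0.1, 0.2, -1.8]
gripper_width: 13.7
```

```bash
cat > m4.py <<'E'
from h import *
import sys
tag=sys.argv[1]
s=env.state();print(s["ee_pos"].round(1),s["ee_rot"].round(2),s["gripper_width"])
f,z,K,M=grab("wrist");cv2.imwrite(f"pics/{tag}.png",f);np.savez(f"{tag}.npz",f=f,z=z,K=K,M=M)
P=cloud(z,K,M)
T=np.eye(4);T[:3,:3]=R.from_euler('xyz',s["ee_rot"],degrees=True).as_matrix();T[:3,3]=s["ee_pos"]
Q=(P-T[:3,3])@T[:3,:3]   # tool frame
np.save(f"{tag}_Q.npy",Q)
for nm,c in (("L",(470.8,79)),("R",(438.1,-96.8))):
    k=np.hypot(P[...,0]-c[0],P[...,1]-c[1])<20
    k&=(P[...,2]>92)&(P[...,2]<130)
    if k.sum()<20: continue
    print(nm,"lid z",np.nanmedian(P[...,2][k&(P[...,2]<101)]))
    fl=k&(P[...,2]>102); rects(fl,104.5,K,M,"flange+",20); rects(k&(P[...,2]>109),116.5,K,M,"head",10); rects(k&(P[...,2]>119),122.5,K,M,"tip",5)
    t=k&(P[...,2]>119.5); print("tip mean tool",np.nanmean(Q[t],0),"world",np.nanmean(P[t],0), t.sum())
# key: dark points below the fingers in tool frame
g=(abs(Q[...,0])<22)&(abs(Q[...,2])<30)&(Q[...,1]>193)&(Q[...,1]<262)
print("key pts",g.sum()); 
for lo in range(195,262,8):
    a=g&(Q[...,1]>=lo)&(Q[...,1]<lo+8)
    if a.sum()>5: print(lo,a.sum(),np.percentile(Q[a][:,0],[2,98]).round(1),np.percentile(Q[a][:,2],[2,98]).round(1))
E
python3 m4.py w6
```

```text
[ 507.  -111.   408.7] [-9.000e+01  1.000e-02  7.941e+01] 13.706029274467008
L lid z 99.15308006802172
flange+ (471.7, 79.0) (26.7, 23.3) 40.6
head (470.9, 77.5) (15.9, 10.6) 66.5
tip (470.9, 77.3) (8.1, 7.5) 62.6
tip mean tool [179.50384519 287.05149317  70.07570521] world [471.07312054  78.27295228 121.60949119] 77
R lid z 99.13721714014036
flange+ (438.4, -97.7) (23.2, 22.5) 34.9
head (438.5, -97.6) (9.5, 10.0) 79.4
tip (438.2, -98.0) (8.4, 8.1) 79.4
tip mean tool [  0.28817682 287.10265012  70.03988681] world [438.16232302 -97.89497529 121.58962368] 83
key pts 533
211 93 [-11.6   9.8] [ 5.  13.3]
219 130 [-12.6  10.7] [ 5.3 13.5]
227 124 [-12.9  10.7] [ 6.6 13.7]
235 98 [-12.8  10.7] [ 6.5 13.6]
243 85 [-13.   10.6] [ 6.5 13.5]
```

View pics/w6.png

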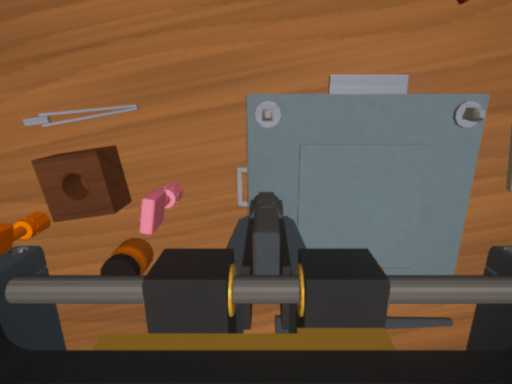

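Key hangs straight in the jaws (barrel centre tool x −1.1, z +1.1); right screw at tool (0.4, 69.9). Move over it and lower onto it.

Emit:
carry_out --increments '[[[0,0,0],[1.5,0,25],1],[[0,0,0],[1.5,0,50],1],[[0,0,0],[1.5,0,68.8],1],[[0,0,0],[1.5,0,68.8],1],[[0,0,0],[1.5,15,68.8],1],[[0,0,0],[1.5,28,68.8],1],[[0,0,0],[1.5,33,68.8],1],[[0,0,0],[1.5,37,68.8],1],[[0,0,0],[1.5,40,68.8],1],[[0,0,0],[1.5,40,68.8],1]]'

```text
time_s: 23.72
ee_pos: [439.9, -96.4, 368.5]
ee_rot: [-90.0, 0.0, 79.5]
force: [0.0, -0.6, -1.5]
gripper_width: 13.6
```

Emit:
carry_out --increments '[[[0,0,0],[0,1,0],1],[[0,0,0],[0,2,0],1],[[0,0,0],[0,3,0],1],[[0,0,0],[0,4,0],1],[[0,0,0],[0,4,0],1]]'

```text
time_s: 24.13
ee_pos: [439.6, -96.3, 364.7]
ee_rot: [-90.0, 0.0, 79.5]
force: [0.7, 0.6, -2.8]
gripper_width: 13.8
```

Emit:
carry_out --increments '[[[0,0,0],[0,1.5,0],1],[[0,0,0],[0,3,0],1],[[0,0,0],[0,4.5,0],1],[[0,0,0],[0,6,0],1],[[0,0,0],[0,7.5,0],1],[[0,0,0],[0,8.5,0],1],[[0,0,0],[0,8.5,0],1]]'

```text
time_s: 24.72
ee_pos: [439.6, -96.3, 356.0]
ee_rot: [-90.0, 0.0, 79.5]
force: [-0.4, 1.0, -1.1]
gripper_width: 13.6
```

Emit:
carry_out --increments '[[[0,0,0],[0,0.5,0],1],[[0,0,0],[0,1,0],1],[[0,0,0],[0,1.5,0],1],[[0,0,0],[0,1.5,0],1],[[0,0,0],[0,1.5,0],1]]'

```text
time_s: 25.13
ee_pos: [439.6, -96.3, 355.4]
ee_rot: [-90.0, 0.0, 79.5]
force: [-1.6, 0.0, 5.8]
gripper_width: 13.9
```

Contact at the expected height — fully home. Dwell, then turn clockwise.

Emit:
carry_out --increments '[[[0,0,0],[0,0,0],1],[[0,0,0],[0,0,0],1],[[0,0,0],[0,0,0],1],[[0,0,0],[0,0,0],1],[[0,0.08,0],[0,0,0],1],[[0,0.16,0],[0,0.2,0],1],[[0,0.24,0],[0,0.4,0],1],[[0,0.32,0],[0,0.5,0],1],[[0,0.4,0],[0,0.6,0],1],[[0,0.4,0],[0,0.6,0],1]]'

```text
time_s: 25.97
ee_pos: [439.5, -96.9, 355.0]
ee_rot: [-90.1, 0.1, 56.4]
force: [-3.6, -2.6, 6.8]
gripper_width: 14.2
```

```bash
cat > st.py <<'E'
from h import *
s=env.state()
for k in("ee_pos","ee_rot","force","torque","gripper_width"):print(k,np.round(s[k],2))
E
python3 st.py
```

```text
ee_pos [439.53 -96.88 354.98]
ee_rot [-90.1    0.12  56.45]
force [-3.62 -2.63  6.81]
torque [-0.59  0.58 -0.01]
gripper_width 14.18
```

Emit:
carry_out --increments '[[[0,0.08,0],[0,0.2,0],1],[[0,0.16,0],[0,0.3,0],1],[[0,0.24,0],[0,0.5,0],1],[[0,0.32,0],[0,0.6,0],1],[[0,0.4,0],[0,0.8,0],1],[[0,0.48,0],[0,1,0],1],[[0,0.48,0],[0,1,0],1],[[0,0.48,0],[0,1,0],1]]'

```text
time_s: 26.63
ee_pos: [439.1, -97.2, 354.0]
ee_rot: [-90.2, 0.2, 29.1]
force: [-4.2, -4.9, 8.1]
gripper_width: 13.6
```

```bash
python3 st.py
```

```text
ee_pos [439.14 -97.17 354.02]
ee_rot [-90.16   0.17  29.12]
force [-4.22 -4.88  8.11]
torque [-0.97  0.88 -0.05]
gripper_width 13.59
```

Emit:
carry_out --increments '[[[0,0,0],[-0.8,0,-0.3],1],[[0,0.08,0],[-0.8,0.2,-0.3],1],[[0,0.16,0],[-0.8,0.3,-0.3],1],[[0,0.24,0],[-0.8,0.5,-0.3],1],[[0,0.32,0],[-0.8,0.6,-0.3],1],[[0,0.4,0],[-0.8,0.8,-0.3],1],[[0,0.45,0],[-0.8,0.8,-0.3],1],[[0,0.45,0],[-0.8,0.8,-0.3],1]]'

```text
time_s: 27.3
ee_pos: [438.4, -97.7, 353.1]
ee_rot: [-90.2, 0.1, 3.2]
force: [-5.3, -3.7, 8.3]
gripper_width: 14.0
```

```bash
python3 st.py
```

```text
ee_pos [438.39 -97.68 353.08]
ee_rot [-90.19   0.13   3.24]
force [-5.33 -3.7   8.33]
torque [-0.8   1.11 -0.  ]
gripper_width 13.99
```

Emit:
carry_out --increments '[[[0,0.04,0],[0,0,0],1],[[0,0.08,0],[0,0,0],1],[[0,0.12,0],[0,0,0],1],[[0,0.12,0],[0,0,0],1]]'

```text
time_s: 27.63
ee_pos: [438.3, -97.7, 352.9]
ee_rot: [-90.2, 0.1, -3.6]
force: [-4.4, -3.5, 8.6]
gripper_width: 13.9
```

```bash
python3 st.py
```

```text
ee_pos [438.3  -97.69 352.89]
ee_rot [-90.2    0.14  -3.61]
force [-4.35 -3.51  8.61]
torque [-0.8   1.13  0.01]
gripper_width 13.88
```

Emit:
carry_out --increments '[[[0,0.04,0],[0,0,0],1],[[0,0.08,0],[0,0,0],1],[[0,0.08,0],[0,0,0],1],[[0,0.08,0],[0,0,0],1]]'

```text
time_s: 27.97
ee_pos: [438.2, -97.7, 352.8]
ee_rot: [-90.2, 0.1, -8.1]
force: [-4.4, -4.0, 7.9]
gripper_width: 14.2
```

```bash
python3 st.py
```

```text
ee_pos [438.21 -97.66 352.76]
ee_rot [-90.21   0.15  -8.12]
force [-4.38 -4.03  7.86]
torque [-0.87  1.07 -0.02]
gripper_width 14.17
```

Emit:
carry_out --increments '[[[0,0.05,0],[0,0,0],1],[[0,0.1,0],[0,0,0],1],[[0,0.15,0],[0,0,0],1],[[0,0.15,0],[0,0,0],1]]'

```text
time_s: 28.3
ee_pos: [438.0, -97.6, 352.8]
ee_rot: [-90.2, 0.2, -16.8]
force: [-5.7, -3.1, 8.2]
gripper_width: 13.8
```

```bash
python3 st.py; python3 - <<'E'
from h import *
f,z,K,M=grab("scene")
# crop around right screw/key
w=np.linalg.inv(M)@np.array([438,-97,120,1]);u=K[0,0]*w[0]/w[2]+K[0,2];v=K[1,1]*w[1]/w[2]+K[1,2]
u,v=int(u),int(v);print(u,v)
cv2.imwrite("pics/s2.png",cv2.resize(f[max(0,v-60):v+60,max(0,u-80):u+80],None,fx=5,fy=5,interpolation=cv2.INTER_CUBIC))
E
```

```text
ee_pos [438.02 -97.62 352.76]
ee_rot [-90.24   0.16 -16.77]
force [-5.67 -3.09  8.23]
torque [-0.82  1.25  0.19]
gripper_width 13.77
247 150
```

View pics/s2.png

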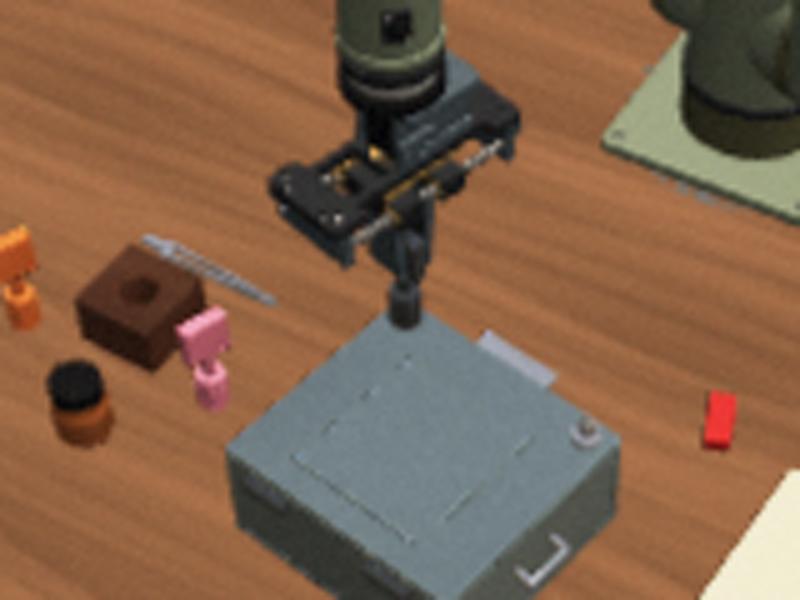

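Torque has risen to 0.19 N m at the stop; the picture shows the key upright on the right screw (405,300). Relax into the play, lift, and view both screws from the left one.

Emit:
carry_out --increments '[[[0,-0.1,0],[0,0,0],1],[[0,-0.2,0],[0,0,0],1],[[0,-0.2,0],[0,-1,0],1],[[0,-0.2,0],[0,-4,0],1],[[0,-0.2,0],[0,-10,0],1],[[0,-0.2,0],[0,-20,0],1],[[0,-0.2,0],[0,-32,0],1],[[0,-0.2,0],[0,-45,0],1],[[0,-0.2,0],[0,-56,0],1],[[0,-0.2,0],[0,-56,0],1]]'

```text
time_s: 29.18
ee_pos: [440.0, -96.8, 410.3]
ee_rot: [-90.0, -0.3, -5.4]
force: [-0.1, -0.8, -2.4]
gripper_width: 13.4
```

Emit:
carry_out --increments '[[[0,-1.24,0],[20,0,35],1],[[0,-1.24,0],[40,0,70],1],[[0,-1.24,0],[60,0,105],1],[[0,-1.24,0],[75,0,140],1],[[0,-1.24,0],[83,0,156],1],[[0,-1.24,0],[83,0,156],1],[[0,-1.24,0],[83,0,156],1],[[0,-1.24,0],[83,0,156],1],[[0,-1.24,0],[83,0,156],1],[[0,-1.24,0],[83,0,156],1]]'

```text
time_s: 30.02
ee_pos: [536.3, 51.1, 407.2]
ee_rot: [-89.9, -0.0, 66.0]
force: [-0.3, 0.2, -1.0]
gripper_width: 13.9
```

Emit:
carry_out --increments '[[[0,0,0],[0,0,0],1],[[0,0,0],[0,0,0],1],[[0,0,0],[0,0,0],1]]'

```text
time_s: 30.27
ee_pos: [536.3, 50.8, 407.9]
ee_rot: [-90.0, -0.0, 65.6]
force: [-0.3, 0.5, -1.2]
gripper_width: 14.0
```

```bash
python3 m4.py w7; python3 - <<'E'
import cv2;f=cv2.imread('pics/w7.png');cv2.imwrite('pics/w7c.png',cv2.resize(f[60:240],None,fx=1.5,fy=1.5,interpolation=cv2.INTER_CUBIC))
E
```

```text
[536.3  50.8 407.9] [-8.997e+01 -1.000e-02  6.556e+01] 13.991740529769379
L lid z 99.20233968677456
flange+ (471.1, 79.1) (22.4, 22.5) 20.1
head (471.3, 79.5) (9.4, 9.1) 65.6
tip (471.4, 79.4) (7.5, 8.1) 65.6
tip mean tool [ -0.91781697 286.32337195  70.8300595 ] world [471.2548211   79.36173015 121.57375945] 77
R lid z 99.1690235631296
flange+ (439.0, -97.1) (21.9, 25.3) 16.7
head (438.8, -94.6) (10.6, 15.1) 6.5
tip (438.6, -95.3) (5.0, 5.8) 4.2
tip mean tool [-175.06730621  287.39927007   27.73853026] world [438.43277484 -97.01158192 120.45567134] 34
key pts 531
211 89 [-11.5  10.1] [ 4.8 13.1]
219 131 [-12.2  10.9] [ 5.4 13.3]
227 122 [-12.6  11.2] [ 5.9 13.3]
235 102 [-12.4  11. ] [ 6.4 13.4]
243 87 [-12.7  11.2] [ 6.4 13.5]
```

View pics/w7c.png

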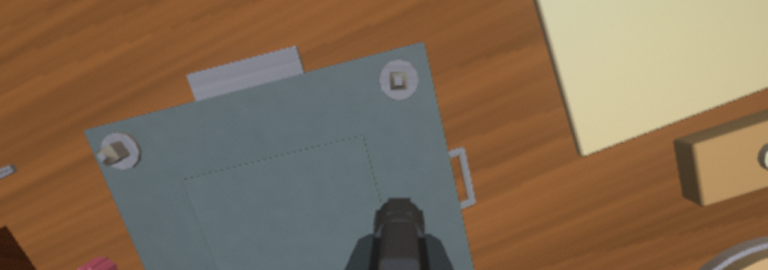

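Emit:
carry_out --increments '[[[0,0,0],[-0.3,0,25],1],[[0,0,0],[-0.3,0,50],1],[[0,0,0],[-0.3,0,70],1],[[0,0,0],[-0.3,0,70],1],[[0,0,0],[-0.3,15,70],1],[[0,0,0],[-0.3,28,70],1],[[0,0,0],[-0.3,33,70],1],[[0,0,0],[-0.3,37,70],1],[[0,0,0],[-0.3,40,70],1],[[0,0,0],[-0.3,40,70],1]]'

```text
time_s: 31.15
ee_pos: [472.6, 79.1, 368.1]
ee_rot: [-90.0, 0.0, 65.7]
force: [-0.2, -0.2, -1.9]
gripper_width: 13.9
```

Emit:
carry_out --increments '[[[0,0,0],[0,1,0],1],[[0,0,0],[0,2,0],1],[[0,0,0],[0,3,0],1],[[0,0,0],[0,4,0],1],[[0,0,0],[0,4,0],1]]'

```text
time_s: 31.57
ee_pos: [472.2, 79.2, 364.3]
ee_rot: [-90.0, 0.0, 65.7]
force: [0.3, -0.3, -0.9]
gripper_width: 13.9
```

Emit:
carry_out --increments '[[[0,0,0],[0,1.5,0],1],[[0,0,0],[0,3,0],1],[[0,0,0],[0,4.5,0],1],[[0,0,0],[0,6,0],1],[[0,0,0],[0,7.5,0],1],[[0,0,0],[0,8.5,0],1],[[0,0,0],[0,8.5,0],1]]'

```text
time_s: 32.15
ee_pos: [472.2, 79.2, 355.5]
ee_rot: [-90.0, 0.0, 65.7]
force: [-0.3, -0.0, -1.7]
gripper_width: 13.6
```

Emit:
carry_out --increments '[[[0,0,0],[0,0.5,0],1],[[0,0,0],[0,1,0],1],[[0,0,0],[0,1.5,0],1],[[0,0,0],[0,1.5,0],1],[[0,0,0],[0,1.5,0],1]]'

```text
time_s: 32.57
ee_pos: [472.3, 79.2, 355.0]
ee_rot: [-90.0, -0.0, 65.7]
force: [-1.7, -0.6, 5.4]
gripper_width: 13.7
```

Emit:
carry_out --increments '[[[0,0,0],[0,0,0],1],[[0,0,0],[0,0,0],1],[[0,0,0],[0,0,0],1],[[0,0.08,0],[-0.1,0,0],1],[[0,0.16,0],[-0.2,0.2,0],1],[[0,0.24,0],[-0.3,0.4,0],1],[[0,0.32,0],[-0.4,0.5,0.1],1],[[0,0.4,0],[-0.4,0.6,0.1],1],[[0,0.4,0],[-0.4,0.6,0.1],1]]'

```text
time_s: 33.32
ee_pos: [471.9, 78.9, 354.5]
ee_rot: [-90.0, -0.0, 42.7]
force: [-1.7, 0.7, 6.5]
gripper_width: 13.8
```

Emit:
carry_out --increments '[[[0,0.08,0],[-0.1,0.1,0],1],[[0,0.16,0],[-0.2,0.3,0],1],[[0,0.24,0],[-0.3,0.4,0],1],[[0,0.32,0],[-0.4,0.6,0.1],1],[[0,0.4,0],[-0.4,0.8,0.1],1],[[0,0.4,0],[-0.4,0.8,0.1],1]]'

```text
time_s: 33.82
ee_pos: [471.4, 78.6, 353.7]
ee_rot: [-90.0, 0.0, 19.7]
force: [-3.0, -1.2, 7.3]
gripper_width: 13.7
```

```bash
python3 st.py
```

```text
ee_pos [471.39  78.56 353.72]
ee_rot [-9.002e+01  3.000e-02  1.974e+01]
force [-2.95 -1.21  7.27]
torque [-0.16  0.65  0.02]
gripper_width 13.68
```

Emit:
carry_out --increments '[[[0,0.08,0],[-0.2,0.1,0],1],[[0,0.16,0],[-0.4,0.2,0],1],[[0,0.24,0],[-0.5,0.4,0],1],[[0,0.32,0],[-0.6,0.5,0],1],[[0,0.4,0],[-0.6,0.7,0],1],[[0,0.45,0],[-0.6,0.7,0],1],[[0,0.45,0],[-0.6,0.7,0],1]]'

```text
time_s: 34.4
ee_pos: [470.6, 78.4, 352.8]
ee_rot: [-90.0, 0.1, -6.0]
force: [-3.2, -0.9, 7.8]
gripper_width: 13.6
```

```bash
python3 st.py
```

```text
ee_pos [470.64  78.4  352.83]
ee_rot [-9.002e+01  7.000e-02 -5.990e+00]
force [-3.15 -0.9   7.81]
torque [-0.22  0.81  0.02]
gripper_width 13.58
```

Emit:
carry_out --increments '[[[0,0.05,0],[0,0,0],1],[[0,0.1,0],[0,0,0],1],[[0,0.15,0],[0,0,0],1],[[0,0.19,0],[0,0,0],1],[[0,0.19,0],[0,0,0],1]]'

```text
time_s: 34.82
ee_pos: [470.5, 78.4, 352.8]
ee_rot: [-90.0, 0.1, -16.8]
force: [-3.7, 0.0, 7.6]
gripper_width: 13.6
```

```bash
python3 st.py
```

```text
ee_pos [470.45  78.45 352.77]
ee_rot [-90.05   0.1  -16.84]
force [-3.75  0.    7.58]
torque [-0.12  0.94  0.14]
gripper_width 13.64
```

Emit:
carry_out --increments '[[[0,-0.1,0],[0,0,0],1],[[0,-0.2,0],[0,0,0],1],[[0,-0.2,0],[0,-1,0],1],[[0,-0.2,0],[0,-4,0],1],[[0,-0.2,0],[0,-10,0],1],[[0,-0.2,0],[0,-20,0],1],[[0,-0.2,0],[0,-32,0],1],[[0,-0.2,0],[0,-45,0],1],[[0,-0.2,0],[0,-56,0],1],[[0,-0.2,0],[0,-56,0],1]]'

```text
time_s: 35.65
ee_pos: [471.9, 78.6, 411.2]
ee_rot: [-89.9, -0.4, -5.4]
force: [0.7, -0.4, -0.7]
gripper_width: 13.7
```

Emit:
carry_out --increments '[[[0,-0.94,0],[20,0,-27],1],[[0,-0.94,0],[40,0,-54],1],[[0,-0.94,0],[60,0,-80],1],[[0,-0.94,0],[68,0,-92],1],[[0,-0.94,0],[68,0,-92],1],[[0,-0.94,0],[68,0,-92],1],[[0,-0.94,0],[68,0,-92],1],[[0,-0.94,0],[68,0,-92],1],[[0,-0.94,0],[68,0,-92],1],[[0,-0.94,0],[68,0,-92],1]]'

```text
time_s: 36.48
ee_pos: [530.3, -19.4, 408.0]
ee_rot: [-90.0, 0.0, 48.4]
force: [1.0, 0.5, -1.3]
gripper_width: 13.6
```

Emit:
carry_out --increments '[[[0,0,0],[0,0,0],1],[[0,0,0],[0,0,0],1],[[0,0,0],[0,0,0],1]]'

```text
time_s: 36.73
ee_pos: [530.3, -19.4, 408.2]
ee_rot: [-90.0, 0.0, 48.5]
force: [0.0, 0.0, -1.2]
gripper_width: 13.8
```

```bash
python3 m4.py w8
```

```text
[530.3 -19.4 408.2] [-90.01   0.    48.49] 13.84941547730402
L lid z 99.12914894392804
flange+ (471.0, 78.9) (22.3, 22.3) 50.0
head (471.3, 78.5) (9.9, 10.4) 6.5
tip (471.4, 78.3) (5.4, 6.4) 6.9
tip mean tool [ 34.79509884 287.71172573 109.43761554] world [471.38392053  79.16420086 120.4945306 ] 39
R lid z 99.17264280891612
flange+ (438.6, -96.8) (22.5, 22.6) 41.1
head (438.8, -95.5) (10.5, 12.4) 4.6
tip (438.8, -95.7) (5.6, 5.7) 8.0
tip mean tool [-119.03905881  287.68266152   17.30528991] world [438.41829945 -97.09294127 120.53933002] 30
key pts 530
211 97 [-11.7  10.4] [ 4.8 13. ]
219 129 [-11.9  11.4] [ 5.2 13.2]
227 114 [-12.3  11.7] [ 6.2 13.3]
235 102 [-12.1  11.2] [ 6.2 13.3]
243 88 [-12.4  11.6] [ 6.3 13.3]
```

Both screw heads now read ~6° (1.28 rad turned). Return the key.

Emit:
carry_out --increments '[[[0,0,0],[-30,0,-19],1],[[0,0,0],[-62,0,-39],1],[[0,0,0],[-95,0,-60],1],[[0,0,0],[-130,0,-82],1],[[0,0,0],[-165,0,-104],1],[[0,0,0],[-200,0,-126],1],[[0,0,0],[-230,0,-145],1],[[0,0,0],[-255,0,-161],1],[[0,0,0],[-268,0,-169],1],[[0,0,0],[-268,0,-169],1]]'

```text
time_s: 37.62
ee_pos: [478.8, -335.0, 407.9]
ee_rot: [-90.0, 0.1, 48.3]
force: [0.1, 0.1, -1.7]
gripper_width: 13.7
```

Emit:
carry_out --increments '[[[0,0,0],[0,0,0],1],[[0,0,0],[0,0,0],1],[[0,0,0],[0,0,0],1],[[0,0,0],[0,30,0],1],[[0,0,0],[0,60,0],1],[[0,0,0],[0,80,0],1],[[0,0,0],[0,92,0],1],[[0,0,0],[0,100,0],1],[[0,0,0],[0,104,0],1],[[0,0,0],[0,104,0],1]]'

```text
time_s: 38.45
ee_pos: [479.7, -331.5, 304.0]
ee_rot: [-90.0, 0.0, 48.6]
force: [-0.2, -0.6, -1.6]
gripper_width: 13.7
```

Emit:
carry_out --increments '[[[0,0,0],[0,5,0],1],[[0,0,0],[0,10,0],1],[[0,0,0],[0,15,0],1],[[0,0,0],[0,15,0],1]]'

```text
time_s: 38.78
ee_pos: [479.2, -332.0, 288.5]
ee_rot: [-89.9, 0.0, 48.5]
force: [-0.1, 0.1, -2.1]
gripper_width: 13.6
```

Emit:
carry_out --increments '[[[0,0,0],[0,7,0],1],[[0,0,0],[0,14,0],1],[[0,0,0],[0,20,0],1],[[0,0,0],[0,25,0],1],[[0,0,0],[0,28,0],1],[[0,0,0],[0,29,0],1],[[0,0,0],[0,29,0],1]]'

```text
time_s: 39.37
ee_pos: [479.4, -332.2, 259.9]
ee_rot: [-90.0, 0.0, 48.5]
force: [-0.0, 0.1, -1.3]
gripper_width: 13.8
```

Down with no side force. Release, rise, and check.

Emit:
carry_out --increments '[[[0,0,0],[0,0,0],0.8],[[0,0,0],[0,0,0],0.6],[[0,0,0],[0,0,0],0.5],[[0,0,0],[0,0,0],0.5],[[0,0,0],[0,0,0],0.5],[[0,0,0],[0,0,0],0.5],[[0,0,0],[0,0,0],0.5]]'

```text
time_s: 39.95
ee_pos: [479.4, -332.2, 260.4]
ee_rot: [-90.0, 0.0, 48.5]
force: [-0.3, 0.8, -1.6]
gripper_width: 45.6
```

Emit:
carry_out --increments '[[[0,0,0],[0,-10,0],0.5],[[0,0,0],[0,-30,0],0.5],[[0,0,0],[0,-60,0],0.5],[[0,0,0],[0,-100,0],0.5],[[0,0,0],[0,-140,0],0.5],[[0,0,0],[2,-165,-28],0.5],[[0,0,0],[2,-177,-56],0.5],[[0,0,0],[2,-177,-56],0.5],[[0,0,0],[2,-177,-56],0.5],[[0,0,0],[2,-177,-56],0.5]]'

```text
time_s: 40.78
ee_pos: [522.2, -367.4, 436.7]
ee_rot: [-89.9, 0.0, 48.5]
force: [0.0, -0.3, -0.5]
gripper_width: 45.8
```

```bash
sed -i 's/w5/w9/g' m3.py; python3 m3.py; python3 - <<'E'
from h import *
f,z,K,M=grab("top");cv2.imwrite("pics/t9.png",cv2.resize(f,(800,600)))
P=cloud(z,K,M);X,Y,Z=P[...,0],P[...,1],P[...,2]
m=(Z>80)&(Z<115)&(abs(X-535)<140)&(abs(Y+24)<140);print("lid z 5/50/95%",np.percentile(Z[m],[5,50,95]))
E
```

```text
[ 522.21250717 -367.39164982  436.66684321] [-8.98736157e+01  1.09795421e-02  4.85262520e+01]
bench z 0.7290595664140938 stand top 48.664566112092615
stand (479.7, -331.6) (75.1, 75.1) 87.7
key top (478.1, -331.8) (13.2, 39.1) 48.5
560 478.038715137808 -331.65384222570015 104.3638602790906
lid z 5/50/95% [ 94.33897749  99.51722482 104.62222   ]
```

View pics/t9.png

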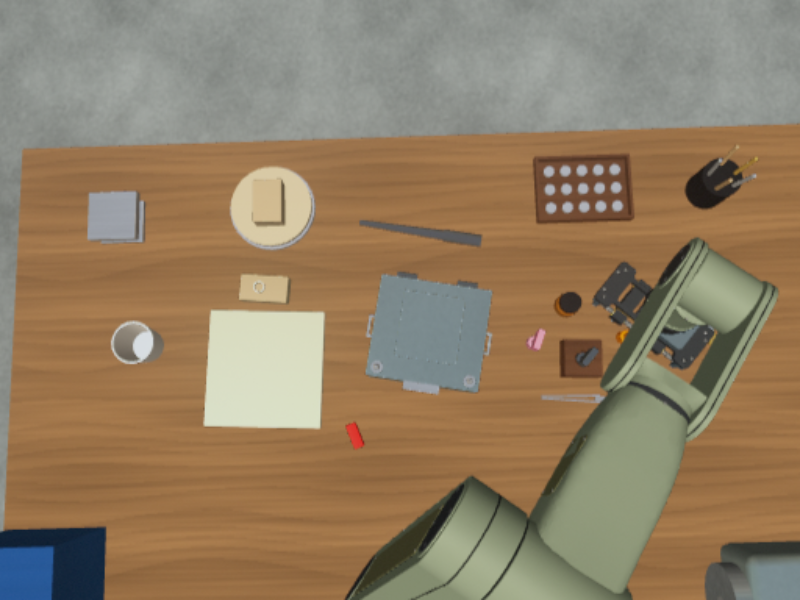

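The picture shows the lid shut (430,335), the key upright in the stand (585,357), the board empty, and the bystanders where they were. Handing in.

```bash
python3 -c "
from workcell import env
print(env.job_done())"
```

```text
the job is handed in; nothing more can be done
None
```

The job is handed in: both ingots are in the box, the lid is shut, both screws are turned in, and the key is back in its stand. It took about 41 s of robot time, and the hand-in gives no verdict.

- **Ingots:** only two were on the board. I saw both inside the box before shutting the lid, and the board is empty.
- **Lid:** I pushed it over from behind and down until the force rose at the shut height. The last picture shows it shut, with its top at about 99.5 mm where 98.5 mm is expected.
- **Screws:** the key came down to the expected home height on each screw, right first, with a clear contact force before turning. I turned each until the torque rose to 0.19 N m (right) and 0.14 N m (left). The heads then measured about 1.28 rad turned in, close to the 1.3 rad stop.
- **Key:** it stands upright in the stand with its top at 104.4 mm, almost exactly as at the start. It is within about 2 mm of the stand's axis.
- **Bystanders:** those in view in the last overhead picture look unmoved. The torch was hidden behind the arm there, and the arm was never lowered near it.

Two readings disagreed slightly. The overhead and wrist cameras differed by about 3 mm, so I used the wrist camera for the fits. During the turning, the torque reading stayed near zero instead of the stated 0.1 N m until the stop, so I checked the screw angles by eye afterwards.

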